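Set the running clearance of a spindle end cap and hold it for locking

ROBOT

A 6-joint arm with a two-finger parallel gripper is mounted at the origin on the work surface. World frame = base frame: x ahead of the robot, y to its left, z up, the work surface at z = 0. Lengths are in m, angles in rad, forces in N, time in s.
With the tool pointing down it reaches from about 0.35 to 0.775 m from the base axis. Payload 7.3 kg.
Tool frame: the origin (TCP) lies at the very end of the fingers, on their centre line; the grasp point (between the pads) lies robot.pinch_z behind it (robot.pinch_z is the distance from the TCP to the grasp point, in m); y points along the fingers, z is the direction in which the jaws open and shut, and the axes are right-handed (so a half turn about y gives the same grasp; the last joint's range is limited). The gripper opens to 92 mm and grips with 3 to 60 N. Pads are 19 mm wide; open, the fingers measure 130 mm over their backs; the gripper's body (75 mm by 190 mm) begins 47 mm behind the grasp point.
Start: joints at [-1.269, 0.342, 1.524, -0, 1.275, -0.146], TCP at [0.227, -0.473, 0.2] pointing down, gripper open.
Joint ranges: [-2.53, 2.53], [-0.77, 2.02], [0.04, 2.7], [-1, 4.14], [0.28, 2.66], [-3.11, 3.11]. Speed limits (rad/s): [2.57, 2.57, 3.14, 3.14, 3.14, 3.14].

INTERFACE

Orientations are given as [roll, pitch, yaw] about the fixed x, y, z axes, in that order (R = Rz(yaw) Ry(pitch) Rx(roll)).
In Python, from cell import status, viewer, robot gives the robot as it stands. The module is installed in compiled form; this text tells all that it offers.
- The arm moves only by the shell command python3 -m pendant 'ROWS' [FORCE]. ROWS is JSON, a list that holds one entry, the list of rows, each a list of 7 numbers: the shift along the tool's x, y, z in cm, then the turn, a rotation vector about the tool's x, y, z in rad, then the finger opening in cm, from 0 to 9.18. A call has 1 to 20 rows; each row is the pose to reach, as a shift and turn from the pose commanded when the call began, along the tool's axes at that moment; what a row does not reach only later rows make up. A row lasts 1/10 s, in which the tool goes at most 50 mm and 8.59 degrees, less where a joint would pass 70% of its speed; a pose out of reach is approached as far as the arm can. A call with a gripper value outside its range is refused whole. The fingers move at their own pace and stop on an object; FORCE is the grip in N (left out, the last holds). Time passes only in rows, so rows that repeat a pose let the fingers close. It gives the time, the measured TCP pose, the force and the opening at its end, in the units of the state.
- status.observe(): the state, without advancing time (a new reading comes with each control period).
- viewer.read_camera(name): name is "scene" or "side" or "wrist"; returns a dict with "image" (384x512x3 uint8, red, green, blue), "range_z" (384x512 float32, m along the optical axis (not along the pixel's ray), 0 where there is no reading), "fx", "fy", "cx", "cy" (pixels), "distortion" ([k1, k2, p1, p2, k3] as OpenCV has them; the pictures are not rectified), "camera_from_world" (4x4, takes a point from world to camera coordinates). Camera axes: x right, y up, looking along -z (the intrinsics and any distortion apply to the point x, -y, -z); pixel columns grow to the right and rows downward; lengths in m; the calibration is good to about 2 mm. A picture is of the moment at which its call begins.
- robot.hand_in(): hands the job in, once; it reports no verdict.
The state is a dict: "time": time; "qpos": joint angles; "qvel": joint speeds; "joint_efforts": joint torques, N m; "tool_pos": TCP position; "tool_rot": TCP orientation; "contact_force": force on the tool from outside, world axes, zero at the start; "torque": the same for the moment, N m; "opening": finger opening in m.
Only numpy, scipy, OpenCV 4.12 (cv2) and the standard library are available. Lean on these libraries where they do the work, as an engineer would, in place of code of your own. Each camera call takes 0.05 s, during which the arm holds its last target. There are 200 camera calls.

TASK

Lift the hinged lid of the test rig's chamber all the way back until it rests open on its stop. Inside, screw the knurled steel end cap down (clockwise from above) until it bottoms out on its shoulder, then back it off a quarter turn for running clearance. Finish while still gripping the cap at that setting, so that it can be locked; do not let go of it, leave the lid open, and leave the loose things lying about where they are.

Things in the scene. Friction and masses are not known exactly. Their poses are not given: they have to be found in the camera images.
- rig: test rig, fixed, at a new place and yaw each time. Aluminium base plate 270 (x) by 520 (y, -215 to +305), top 16 above the bench, carries a cream chamber and, left of it, a green motor (y +150 to +300, top 148 high). Origin on the bench under the chamber's centre; x points away from the robot to the hinge side, y to the motor, z up
- chamber (a point): centre of the chamber's rim, 86 above the bench, axes as the rig. Open-topped cream box, 180 (x) by 200 (y) outside, walls 6. In it: the end cap on the middle line, 8 nearer the robot than the centre, and, low in the far corners, a sensor head and an oil plug (tops under 40 above the bench)
- lid (a joint): angle of the lid in rad: 0 closed (as it starts), grows as it opens, 1.75 at its stop (just past upright). Lid 182 x 204 x 4, a cream frame round a clear window, about 0.32 kg, hinge lightly damped: it falls shut if let go well below upright, and falls gently onto its stop past about 1.65
- lid_hinge (a point): middle of the lid's hinge line, on the chamber's far rim, 86.5 above the bench, 90 along the rig's x from its centre; axes turn with the lid, y along the hinge line; closed, they match the rig's and the lid lies towards -x; it opens by turning about +y
- lid_handle (a point): grip point on the lid's handle: a round black stub 16 thick, sticking 60 straight out of the middle of the lid's front edge along the lid's own x. Point on its axis, 24 short of the tip, 36 from the chamber wall, 216 from the hinge line. Fingers pointing down can pinch it from both sides (along y) at every lid angle, and it turns between them. Axes as lid_hinge
- end_cap: the end cap's carrier: origin at the centre of the cap's underside, on the upright spindle axis; rises and sinks with the thread, does not turn. Below the cap: shoulder of diameter 40 down to 28 above the bench, then a flange of diameter 68. From the axis to the chamber walls: 76 to the front, 94 to each side, 92 to the hinge side
- cap_grip (a point): point on the axis inside the knurled steel end cap, at the height to grip: 16 above its underside, 12 below its top. Cap round, diameter 43, 28 high; dark index line on top from middle to edge along this point's x, which turns with the cap; z up. Bottomed out, its underside is 42 and its top 70 above the bench; fingertips may go down to 35 above the bench
- cap_turn (a joint): turn of the cap in rad: 0 bottomed out on the shoulder (hard stop), growing as it is unscrewed (anticlockwise from above). Starts caught on its thread at 1.8 to 3.2. Lead 6 mm a turn: it sinks 0.95 mm a rad when screwed on. Takes about 0.1 N m, stays where it is left, cannot come off (upper stop 4.2)
- bearing: loose ball-bearing ring, outside diameter 42, bore 20, 12 high, lying flat on the rig's base plate to the right of the chamber; origin at the centre of its underside
- spare_plug: loose small brass plug, head diameter 26, 22 high, standing on the base plate to the right of the chamber; origin at the centre of its underside
- spanner: loose steel spanner lying flat on the bench in front of the rig; origin under the middle
- driver: loose screwdriver lying on the bench to the right of the rig; origin under the middle
- mug: loose white mug, diameter 80, 95 high, right of the rig; origin at the centre of its underside
- oil_bottle: loose white bottle with black cap, diameter 60, 160 high, right of the rig; origin at the centre of its underside
- stop_box: loose emergency-stop box, 75 x 75, 80 high, left of the rig; origin at the centre of its underside

How it is judged:
By the outcome, as a careful person would: the job done as asked, in the order asked, and still so for the second after the job is handed in, while the arm keeps its last pose, push and grip.
It also fails if it takes over 67 s, if anything falls off the work surface, if the arm or the gripper's body presses on something with over 40 N, if the wrist force passes 120 N, or if a joint passes its speed limit or range.

## Working session

There is one attempt and no reset: what is moved stays moved. The work goes in short steps, Python scripts to look and compute and a shell command to move; the robot and the scene stay as the last step left them, time stands still between calls to the robot, and variables do not carry over. Pictures are saved under pics/ and viewed, about 8 in all and at most 12, crops included, and the job is handed in when it is done.

```bash
mkdir -p pics
cat > h.py <<'E'
import numpy as np, cv2
from cell import status, viewer, robot
def cam(n):
    return viewer.read_camera(n)
def save(c,name,crop=None,s=1):
    im=c["image"][:,:,::-1]
    if crop: im=im[crop[1]:crop[3],crop[0]:crop[2]]
    cv2.imwrite("pics/"+name,cv2.resize(im,None,fx=s,fy=s))
def ray(c,u,v):
    K=np.array([[c["fx"],0,c["cx"]],[0,c["fy"],c["cy"]],[0,0,1.]])
    p=cv2.undistortPoints(np.array([[[u,v]]],float),K,np.array(c["distortion"],float))[0,0]
    d=np.array([p[0],-p[1],-1.]); T=np.linalg.inv(np.array(c["camera_from_world"]))
    return T[:3,3],T[:3,:3]@d
def onz(c,u,v,z):
    o,d=ray(c,u,v); return o+d*(z-o[2])/d[2]
def atr(c,u,v):
    o,d=ray(c,u,v); r=c["range_z"][int(round(v)),int(round(u))]; return o+d*r
E
python3 - <<'E'
from h import *
print(status.observe(), robot.pinch_z)
import pickle
a=cam("scene"); b=cam("side"); pickle.dump((a,b),open("c.pkl","wb"))
im=np.hstack([a["image"],b["image"]])[:,:,::-1]
cv2.imwrite("pics/a.png",a["image"][:,:,::-1]);cv2.imwrite("pics/b.png",b["image"][:,:,::-1])
E
```

```text
{'time': 0.0, 'qpos': array([-1.26901217e+00,  3.42720026e-01,  1.52498043e+00, -2.04604065e-05,
        1.27540614e+00, -1.45985050e-01]), 'qvel': array([ 0.00076665,  0.00038992,  0.00176084, -0.00128479, -0.00094117,
       -0.00011366]), 'joint_efforts': array([ 2.22362396e-03, -4.31226969e+01, -2.44228542e+01,  7.18719140e-02,
        5.58946654e-02, -1.39408307e-04]), 'tool_pos': array([ 0.22719259, -0.47281471,  0.19965917]), 'tool_rot': array([-1.57229701e+00,  2.00870912e-04, -2.69381762e+00]), 'contact_force': array([ 0.63808499, -0.47416593,  0.1820538 ]), 'torque': array([ 0.01606469, -0.00352197, -0.02168885]), 'opening': 0.091966507781011} 0.0188
```

View pics/a.png

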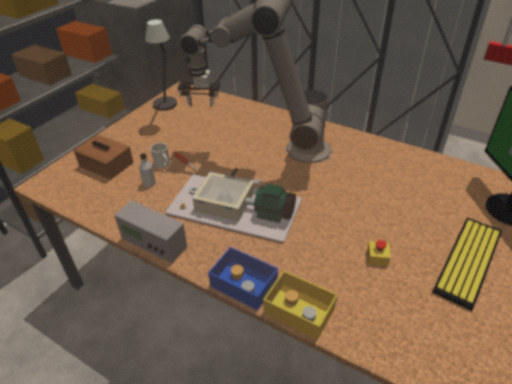

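View pics/b.png

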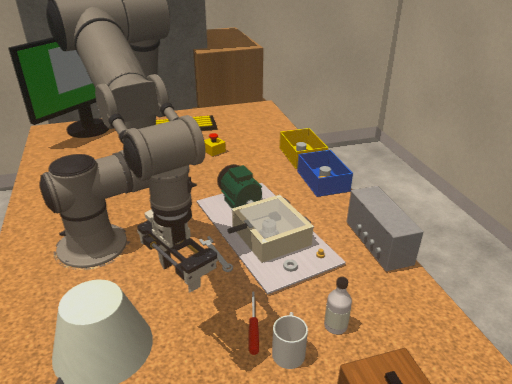

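The scene view shows the cream chamber near (225,195) with the motor at (272,203). In the side view the chamber is at (270,228), with the lid closed and its handle at (237,229).

```bash
cat >> h.py <<'E'
def cloud(c):
    h,w=c["range_z"].shape
    K=np.array([[c["fx"],0,c["cx"]],[0,c["fy"],c["cy"]],[0,0,1.]])
    v,u=np.mgrid[:h,:w]
    p=cv2.undistortPoints(np.stack([u,v],-1).reshape(-1,1,2).astype(float),K,np.array(c["distortion"],float)).reshape(h,w,2)
    r=c["range_z"].astype(float)
    P=np.stack([p[...,0]*r,-p[...,1]*r,-r],-1)
    T=np.linalg.inv(np.array(c["camera_from_world"]))
    return P@T[:3,:3].T+T[:3,3]
E
python3 - <<'E'
from h import *
import pickle
for c,(u0,v0,u1,v1) in zip(pickle.load(open("c.pkl","rb")),[(170,160,310,245),(195,165,345,290)]):
    P=cloud(c); im=c["image"].astype(int)
    m=np.zeros(im.shape[:2],bool); m[v0:v1,u0:u1]=1; m&=c["range_z"]>0
    R,G,B=im[...,0],im[...,1],im[...,2]
    top=m&(P[...,2]>.078)&(P[...,2]<.1)&(R>110)&(G>100)&(R-B>5)&(R-G<40)
    q=P[top]; print(top.sum(),q.mean(0), cv2.minAreaRect(q[:,:2].astype(np.float32)))
    hd=m&(P[...,2]>.07)&(P[...,2]<.1)&(R<70)&(G<70)
    q=P[hd]; print('dark',hd.sum(), q.mean(0) if len(q) else 0)
    gr=m&(G>R+12)&(P[...,2]>.12); q=P[gr]; print('green',gr.sum(),q.mean(0) if len(q) else 0)
    pl=m&(P[...,2]>.008)&(P[...,2]<.024); q=P[pl]; print('plate',pl.sum(),q.mean(0), cv2.minAreaRect(q[:,:2].astype(np.float32)))
E
```

```text
1432 [ 0.56078262 -0.12476893  0.08895721] ((0.5381369590759277, -0.033330127596855164), (0.19038273394107819, 0.4041372537612915), 10.86054515838623)
dark 231 [0.55408691 0.10662117 0.0862147 ]
green 195 [0.51803477 0.08087609 0.14118058]
plate 2485 [ 0.59847833 -0.07096996  0.01504464] ((0.48931923508644104, -0.07852485775947571), (0.5575097799301147, 0.6213876605033875), 30.41942024230957)
2360 [ 0.55455919 -0.14525675  0.08973505] ((0.6520096659660339, -0.10198569297790527), (0.4082624912261963, 0.22383281588554382), 17.27066993713379)
dark 468 [0.54449563 0.00469894 0.08499587]
green 294 [0.50915179 0.05833643 0.13876119]
plate 4474 [ 0.54591329 -0.16824765  0.01604481] ((0.6227782964706421, -0.0353376567363739), (0.6977230310440063, 0.5662670731544495), 81.93734741210938)
```

Run:
```python
from h import *
import pickle
def big(m):
    n,l,s,_=cv2.connectedComponentsWithStats(m.astype(np.uint8)); return l==1+np.argmax(s[1:,4])
for c,(u0,v0,u1,v1) in zip(pickle.load(open("c.pkl","rb")),[(185,160,257,225),(228,190,315,260)]):
    P=cloud(c); im=c["image"].astype(int)
    m=np.zeros(im.shape[:2],bool); m[v0:v1,u0:u1]=1
    R,G,B=im[...,0],im[...,1],im[...,2]
    top=big(m&(abs(P[...,2]-.089)<.007)&(R>110)&(R-G<40)&(G>R-45))
    top=cv2.morphologyEx(top.astype(np.uint8),cv2.MORPH_OPEN,np.ones((3,3)))>0
    q=P[top]; r=cv2.minAreaRect(q[:,:2].astype(np.float32)); print(top.sum(),q.mean(0),r); print(cv2.boxPoints(r))
c=pickle.load(open("c.pkl","rb"))[1]; P=cloud(c); im=c["image"]
hd=np.zeros(im.shape[:2],bool); hd[218:240,222:250]=1
hd&=(im.max(-1)<75)&(P[...,2]>.06); q=P[hd]; print('handle',hd.sum(),q.mean(0),q.min(0),q.max(0))
# wrist camera pose for reference
o=status.observe(); w=cam("wrist"); T=np.linalg.inv(np.array(w["camera_from_world"])); print(o["tool_pos"],T)
```

```text
1360 [ 0.56085665 -0.12506372  0.08908388] ((0.5562808513641357, -0.12889550626277924), (0.1892424374818802, 0.2090807408094406), 10.586418151855469)
[[ 0.4440642  -0.04351817]
 [ 0.48247617 -0.24904014]
 [ 0.6684975  -0.21427284]
 [ 0.6300855  -0.00875087]]
2257 [ 0.55531036 -0.14243796  0.09006043] ((0.5573304295539856, -0.13434985280036926), (0.1905546635389328, 0.20888341963291168), 10.993719100952148)
[[ 0.44388443 -0.04999437]
 [ 0.4837188  -0.25504437]
 [ 0.6707764  -0.21870534]
 [ 0.63094205 -0.01365533]]
handle 97 [ 0.43479033 -0.17267192  0.10081302] [ 0.17269951 -1.20811518  0.07502115] [ 0.46933488 -0.14741466  0.90743996]
[ 0.22720776 -0.47284223  0.19969576] [[ 0.43275109  0.86875974  0.24079662  0.29119289]
 [-0.90151167  0.41755818  0.11367443 -0.44288834]
 [-0.00179083 -0.26627369  0.9638958   0.38501448]
 [ 0.          0.          0.          1.        ]]
```

Rig yaw is about 0.188 and the chamber centre about (0.557, -0.131). The box came out at 190 x 209 mm against 182 x 204, and the rim at z 0.089, so both agree with the given sizes. The handle grip should be near (0.433, -0.155). I'll go above it.

```bash
python3 -m pendant '[[[-32.3,0,-19.8,0,0.259,0,5],[-32.3,0,-19.8,0,0.259,0,5],[-32.3,0,-19.8,0,0.259,0,5],[-32.3,0,-19.8,0,0.259,0,5],[-32.3,0,-19.8,0,0.259,0,5],[-32.3,0,-19.8,0,0.259,0,5],[-32.3,0,-19.8,0,0.259,0,5],[-32.3,0,-19.8,0,0.259,0,5],[-32.3,0,-19.8,0,0.259,0,5],[-32.3,0,-19.8,0,0.259,0,5],[-32.3,0,-19.8,0,0.259,0,5],[-32.3,0,-19.8,0,0.259,0,5]]]' 15
python3 - <<'E'
from h import *
w=cam("wrist"); save(w,"w1.png")
import pickle; pickle.dump(w,open("w.pkl","wb"))
P=cloud(w);print(status.observe()["tool_pos"],status.observe()["qpos"])
for p in [(0.433,-.155,.088)]:
    q=np.array(w["camera_from_world"])@np.array([*p,1]); print(w["cx"]+w["fx"]*q[0]/-q[2], w["cy"]+w["fy"]*q[1]/q[2])
E
```

```text
time: 1.35
tool_pos: [0.4322, -0.1559, 0.2002]
tool_rot: [-1.571, -0.0, -2.955]
contact_force: [-0.3, -0.4, -0.6]
opening: 0.0501
[ 0.43228644 -0.15587428  0.20027594] [-5.12942625e-01  2.22195201e-01  1.69289613e+00 -2.22785307e-04
  1.22659456e+00  8.70991392e-01]
260.0515653121326 176.45537255157956
```

View pics/w1.png

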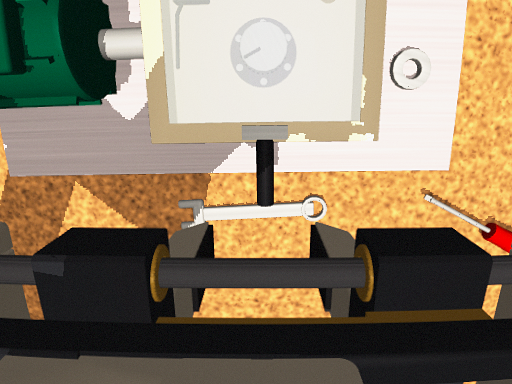

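The wrist view shows the handle from (265,140) to (265,205) with the spanner just under its tip. The cap is visible through the window at (263,52), its index line pointing left.

Run:
```python
from h import *
import pickle
w=pickle.load(open("w.pkl","rb")); im=w["image"]
m=(im[140:215,245:290].max(-1)<60); v,u=np.nonzero(m); u=u+245;v=v+140
print(u.min(),u.max(),v.min(),v.max())
for vv in (145,160,175,195,203):
    k=v==vv; uu=u[k].mean(); print(vv,u[k].min(),u[k].max(),onz(w,uu,vv,.088),atr(w,uu,vv))
for p in [(151,140),(379,140),(175,123),(357,120)]: print(p,onz(w,*p,.0885),atr(w,*p))
ct=(263,52); print('cap',onz(w,*ct,.072),atr(w,*ct))
```

```text
256 273 140 205
145 256 273 [ 0.46239684 -0.15356304  0.088     ] [ 0.46380935 -0.15320011  0.09860469]
160 257 273 [ 0.44900063 -0.15659122  0.088     ] [ 0.45074501 -0.15615663  0.09778755]
175 257 273 [ 0.43520725 -0.15923706  0.088     ] [ 0.43700642 -0.15881011  0.09601099]
195 257 273 [ 0.41628907 -0.16286737  0.088     ] [ 0.41886873 -0.16228105  0.09695168]
203 258 273 [ 0.40862931 -0.16481925  0.088     ] [ 0.41153637 -0.16415195  0.09726041]
(151, 140) [ 0.44816072 -0.05181975  0.0885    ] [ 0.4486099  -0.05258332  0.09097684]
(379, 140) [ 0.48650124 -0.25445245  0.0885    ] [ 0.48275423 -0.2812645   0.01680408]
(175, 123) [ 0.46715077 -0.07153054  0.0885    ] [ 0.46731256 -0.07186388  0.08987792]
(357, 120) [ 0.49986659 -0.23014324  0.0885    ] [ 0.49987526 -0.22979422  0.08969476]
cap [ 0.54200736 -0.13712295  0.072     ] [ 0.53958453 -0.13750217  0.09099699]
```

```bash
python3 -m pendant '[[[0,4.5,0.37,0,0,0,5],[0,9,0.37,0,0,0,5],[0,12.9,0.37,0,0,0,5],[0,12.9,0.37,0,0,0,5],[0,12.9,0.37,0,0,0,5],[0,12.9,0.37,0,0,0,1],[0,12.9,0.37,0,0,0,1],[0,12.9,0.37,0,0,0,1],[0,12.9,0.37,0,0,0,1],[0,12.9,0.37,0,0,0,1],[0,12.9,0.37,0,0,0,1],[0,12.9,0.37,0,0,0,1],[0,12.9,0.37,0,0,0,1]]]' 20
```

```text
time: 2.7
tool_pos: [0.4334, -0.1585, 0.0713]
tool_rot: [-1.571, -0.0, -2.953]
contact_force: [0.9, 0.2, 0.4]
opening: 0.0099
```

Run:
```python
from h import *
w=cam("wrist"); b=cam("side")
A=w["image"][100:384,130:400]; B=cv2.resize(b["image"][170:270,180:300],None,fx=2.84,fy=2.84)
cv2.imwrite("pics/g1.png",np.hstack([A,B[:284]])[:,:,::-1])
```

```text
(no output)
```

View pics/g1.png

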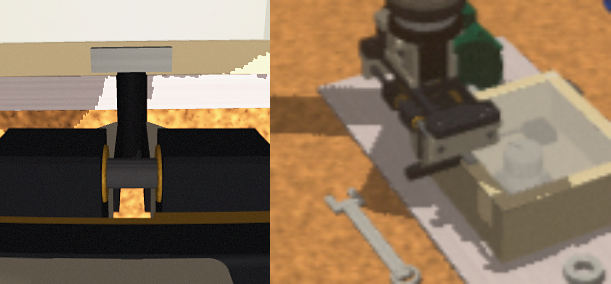

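The handle runs straight into the gap between the fingers at (130,100). The reading equals the commanded 1.0 cm, so I'll close further to see whether anything is held.

```bash
python3 -m pendant '[[[0,0,0,0,0,0,0],[0,0,0,0,0,0,0],[0,0,0,0,0,0,0],[0,0,0,0,0,0,0],[0,0,0,0,0,0,0]]]' 20
```

```text
time: 3.3
tool_pos: [0.4335, -0.1586, 0.0713]
tool_rot: [-1.571, 0.0, -2.953]
contact_force: [-0.7, 0.2, 0.2]
opening: 0.0006
```

Run:
```python
from h import *
w=cam("wrist"); b=cam("side")
def proj(c,p):
    q=np.array(c["camera_from_world"])@np.array([*p,1]); K=np.array([[c["fx"],0,c["cx"]],[0,c["fy"],c["cy"]],[0,0,1.]])
    return cv2.projectPoints(np.array([[q[0],-q[1],-q[2]]]),np.zeros(3),np.zeros(3),K,np.array(c["distortion"],float))[0].ravel()
o=status.observe(); t=o["tool_pos"]
for n,c in(("w",w),("b",b)):
    print(n,"tcp",proj(c,t),"pinch",proj(c,t+[0,0,.0188]),"tip",proj(c,(.409,-.1645,.0895)),"base",proj(c,(.4665,-.153,.0895)))
print(o["opening"])
A=w["image"][100:384,130:400]; B=cv2.resize(b["image"][190:260,200:270],None,fx=5,fy=5,interpolation=cv2.INTER_NEAREST)
cv2.imwrite("pics/g2.png",np.hstack([np.vstack([A,np.zeros((66,270,3),np.uint8)]),B])[:,:,::-1])
P=cloud(b); m=np.zeros(P.shape[:2],bool); m[200:250,210:260]=1; m&=(b["image"].max(-1)<60)
for v in range(222,244,3): print(v,[tuple(np.round(P[v,u]*1000).astype(int)) for u in range(224,252,4)])
```

```text
w tcp [260.48201412 220.92582908] pinch [260.37191121 233.31159698] tip [262.59123447 273.83834805] base [261.69877528 172.83759019]
b tcp [235.90201373 232.88353593] pinch [235.7852561  227.96029841] tip [228.41902254 230.66362686] base [245.77878879 225.21805015]
0.0005279968480267635
222 [(np.int64(428), np.int64(-17), np.int64(14)), (np.int64(441), np.int64(-21), np.int64(14)), (np.int64(423), np.int64(-157), np.int64(114)), (np.int64(411), np.int64(-252), np.int64(183)), (np.int64(423), np.int64(-249), np.int64(179)), (np.int64(436), np.int64(-244), np.int64(172)), (np.int64(173), np.int64(-1208), np.int64(907))]
225 [(np.int64(422), np.int64(-44), np.int64(22)), (np.int64(437), np.int64(-36), np.int64(13)), (np.int64(423), np.int64(-154), np.int64(101)), (np.int64(413), np.int64(-245), np.int64(167)), (np.int64(424), np.int64(-248), np.int64(167)), (np.int64(460), np.int64(-156), np.int64(94)), (np.int64(471), np.int64(-163), np.int64(97))]
228 [(np.int64(420), np.int64(-53), np.int64(16)), (np.int64(408), np.int64(-162), np.int64(98)), (np.int64(422), np.int64(-159), np.int64(
[... 1154 characters left out ...]
0), np.int64(-165), np.int64(52))]
240 [(np.int64(409), np.int64(-96), np.int64(2)), (np.int64(418), np.int64(-115), np.int64(14)), (np.int64(429), np.int64(-123), np.int64(18)), (np.int64(442), np.int64(-125), np.int64(16)), (np.int64(454), np.int64(-128), np.int64(16)), (np.int64(463), np.int64(-143), np.int64(25)), (np.int64(469), np.int64(-167), np.int64(42))]
243 [(np.int64(406), np.int64(-107), np.int64(-2)), (np.int64(414), np.int64(-128), np.int64(12)), (np.int64(426), np.int64(-132), np.int64(13)), (np.int64(438), np.int64(-139), np.int64(15)), (np.int64(450), np.int64(-142), np.int64(15)), (np.int64(461), np.int64(-149), np.int64(18)), (np.int64(468), np.int64(-171), np.int64(34))]
```

View pics/g2.png

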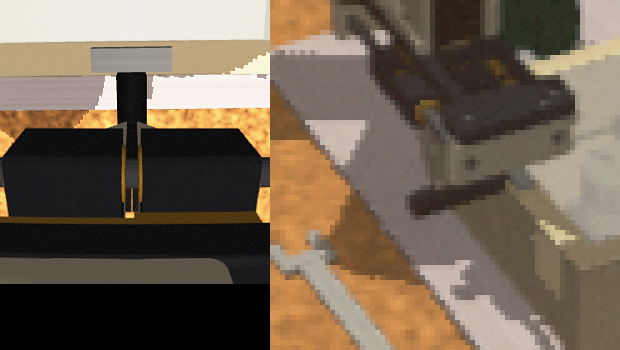

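Run:
```python
from h import *
import pickle
t=np.array([.2272,-.4728,.2]); 
for c in pickle.load(open("c.pkl","rb")):
    P=cloud(c); d=P-t; m=(np.hypot(d[...,0],d[...,1])<.11)&(P[...,2]>.12)&(P[...,2]<.4)
    q=P[m]; o=np.argsort(q[:,2])[:400:25]; print(m.sum()); print(np.round(np.c_[q[o], (q[o]-t)[:,:2]@np.array([.4328,-.9015]),(q[o]-t)[:,:2]@np.array([-.9015,-.4328])],3))
b=cam("side"); P=cloud(b); t=np.array(status.observe()["tool_pos"]); d=P-t
m=(np.hypot(d[...,0],d[...,1])<.035)&(P[...,2]>.06)&(P[...,2]<.2); v,u=np.nonzero(m)
for z in np.arange(.07,.16,.01):
    k=m&(abs(P[...,2]-z)<.005); print(round(z,3),k.sum(),np.round(d[k].mean(0),3) if k.any() else '')
```

```text
755
[[ 0.215 -0.418  0.227 -0.054 -0.013]
 [ 0.265 -0.514  0.247  0.054 -0.016]
 [ 0.261 -0.504  0.258  0.043 -0.017]
 [ 0.21  -0.418  0.272 -0.057 -0.008]
 [ 0.265 -0.501  0.292  0.042 -0.022]
 [ 0.237 -0.396  0.301 -0.065 -0.043]
 [ 0.246 -0.434  0.305 -0.027 -0.034]
 [ 0.234 -0.397  0.309 -0.065 -0.039]
 [ 0.285 -0.501  0.312  0.05  -0.04 ]
 [ 0.222 -0.411  0.315 -0.058 -0.022]
 [ 0.224 -0.386  0.317 -0.079 -0.035]
 [ 0.266 -0.509  0.321  0.049 -0.019]
 [ 0.216 -0.375  0.326 -0.093 -0.032]
 [ 0.226 -0.385  0.328 -0.08  -0.037]
 [ 0.233 -0.429  0.331 -0.037 -0.024]
 [ 0.282 -0.535  0.332  0.08  -0.023]]
2879
[[ 0.209 -0.428  0.226 -0.048 -0.003]
 [ 0.212 -0.427  0.234 -0.047 -0.006]
 [ 0.238 -0.519  0.238  0.046  0.01 ]
 [ 0.242 -0.533  0.243  0.061  0.013]
 [ 0.19  -0.422  0.246 -0.062  0.011]
 [ 0.252 -0.529  0.25   0.061  0.002]
 [ 0.243 -0.532  0.253  0.06   0.012]
 [ 0.25  -0.53   0.257  0.061  0.004]
 [ 0.211 -0.428  0.261 -0.048 -0.004]
 [ 0.247 -0.535  0.265  0.065  0.009]
 [ 0.201 -0.428  0.275 -0.052  0.004]
 [ 0.285 -0.54   0.292  0.085 -0.023]
 [ 0.281 -0.541  0.295  0.085 -0.019]
 [ 0.156 -0.41   0.296 -0.088  0.037]
 [ 0.259 -0.553  0.298  0.086  0.006]
 [ 0.27  -0.546  0.299  0.084 -0.007]]
0.07 9 [ 0.033  0.005 -0.002]
0.08 10 [ 0.01  -0.001  0.009]
0.09 55 [ 0.003 -0.005  0.019]
0.1 28 [-0.007 -0.004  0.026]
0.11 13 [-0.011 -0.002  0.039]
0.12 16 [-0.01  -0.006  0.049]
0.13 14 [-0.011 -0.003  0.059]
0.14 8 [-0.01  -0.013  0.067]
0.15 0
```

Both fixed cameras put the fingertips at z≈0.226 at the start pose, where the reported TCP was 0.200. The real tips sit about 26 mm behind the reported TCP, so the jaws closed above the handle. The rim heights agree with the text, so I trust the cameras. I'll open, go 26 mm lower and grip.

```bash
python3 -m pendant '[[[0,0,0,0,0,0,5],[0,0,0,0,0,0,5],[0,0,0,0,0,0,5],[0,0,0,0,0,0,5],[0,0,0,0,0,0,5],[0,1,0.1,0,0,0,5],[0,2,0.1,0,0,0,5],[0,2.6,0.1,0,0,0,5],[0,2.6,0.1,0,0,0,5],[0,2.6,0.1,0,0,0,1],[0,2.6,0.1,0,0,0,1],[0,2.6,0.1,0,0,0,1],[0,2.6,0.1,0,0,0,1],[0,2.6,0.1,0,0,0,1],[0,2.6,0.1,0,0,0,1],[0,2.6,0.1,0,0,0,1]]]' 20
```

```text
time: 5.05
tool_pos: [0.4336, -0.1588, 0.0455]
tool_rot: [-1.572, 0.0, -2.953]
contact_force: [0.6, 5.5, 2.8]
opening: 0.0152
```

```bash
python3 -m pendant '[[[-0.03,-1.08,0,0,0,0,1],[-0.24,-3.23,0,0,0,0,1],[-0.67,-5.34,0,0,0,0,1],[-1.31,-7.41,0,0,0,0,1],[-2.15,-9.4,0,0,0,0,1],[-3.19,-11.29,0,0,0,0,1],[-4.4,-13.07,0,0,0,0,1],[-5.8,-14.72,0,0,0,0,1],[-7.34,-16.23,0,0,0,0,1],[-9.04,-17.57,0,0,0,0,1],[-9.04,-17.57,0,0,0,0,1]]]' 20
python3 - <<'E'
from h import *
b=cam("side"); save(b,"l1.png",(180,120,340,280),3)
E
```

```text
time: 6.15
tool_pos: [0.5233, -0.1405, 0.2216]
tool_rot: [-1.574, 0.0, -2.951]
contact_force: [-4.0, 7.2, 1.5]
opening: 0.0153
```

View pics/l1.png

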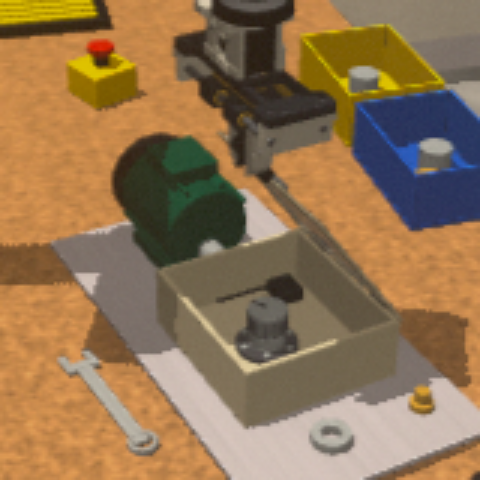

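The lid is following the gripper and is about half open. Continuing to about 1.72 rad.

```bash
python3 -m pendant '[[[-1.81,-1.17,0,0,0,0,1],[-3.74,-2.15,0,0,0,0,1],[-5.75,-2.93,0,0,0,0,1],[-7.83,-3.51,0,0,0,0,1],[-9.96,-3.87,0,0,0,0,1],[-12.11,-4.03,0,0,0,0,1],[-14.27,-3.96,0,0,0,0,1],[-15.34,-3.85,0,0,0,0,1],[-15.8,-3.8,0,0,0,0,1],[-15.8,-3.8,0,0,0,0,1],[-15.8,-3.8,0,0,0,0,1]]]' 20
python3 - <<'E'
from h import *
print(status.observe()["qpos"])
E
```

```text
time: 7.3
tool_pos: [0.6774, -0.1092, 0.259]
tool_rot: [-1.576, -0.0, -2.95]
contact_force: [-3.1, 12.1, 2.6]
opening: 0.0152
[-0.27342866  0.63707412  0.88073803  0.0041616   1.62635377  1.10558406]
```

```bash
python3 -m pendant '[[[0,0,0,0,0,0,4],[0,0,0,0,0,0,4],[0,0,0,0,0,0,4],[0,0,0,0,0,0,4],[0,-3,0,0,0,0,4],[0,-6,0,0,0,0,5],[0,-7,0,0,0,0,6],[3,-7,0,0,0,0,8],[7,-7,0,0,0,0,9],[11,-6,0,0,0,0,9],[15,-3,0,0,0,0,9],[15,-1,0,0,0,0,9],[15,-1,0,0,0,0,9],[15,-1,0,0,0,0,9]]]' 20
python3 - <<'E'
from h import *
import pickle
w=cam("wrist"); b=cam("side"); a=cam("scene"); pickle.dump((w,b,a),open("w2.pkl","wb"))
B=cv2.resize(b["image"][150:278,210:330],(360,384))
cv2.imwrite("pics/o1.png",cv2.resize(np.hstack([w["image"][:,60:480],B])[:,:,::-1],None,fx=1,fy=1))
T=np.array(status.observe()["qpos"]);print(T,status.observe()["tool_pos"])
E
```

```text
time: 8.7
tool_pos: [0.5312, -0.1416, 0.2701]
tool_rot: [-1.57, 0.002, -2.953]
contact_force: [0.5, -0.5, -0.1]
opening: 0.09
[-3.99153330e-01  3.44444542e-01  1.32741694e+00 -8.57584221e-05
  1.46679224e+00  9.82445457e-01] [ 0.53175943 -0.14140749  0.27032612]
```

View pics/o1.png

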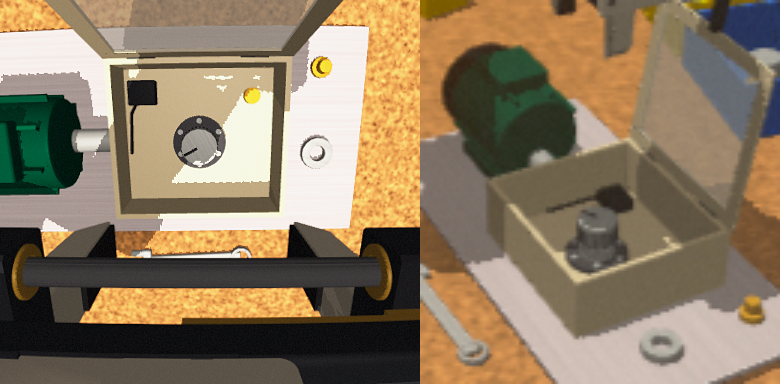

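The lid stands open. In the wrist view the cap is at about (260,147) full-frame, index line pointing left and slightly to the front. Next I'll measure the cap top, the index line and the rim.

Run:
```python
from h import *
import pickle
w,b,a=pickle.load(open("w2.pkl","rb"))
P=cloud(w); z=P[...,2]
m=np.zeros(z.shape,bool); m[115:180,225:300]=1
t=m&(z>.062)&(z<.085); q=P[t]; print('cap top',t.sum(),np.median(q[:,2]),q.mean(0),cv2.minEnclosingCircle(q[:,:2].astype(np.float32)))
v,u=np.nonzero(t); ctr=(u.mean(),v.mean()); zt=np.median(q[:,2]); print(ctr)
C=onz(w,*ctr,zt); print(C)
g=w["image"].max(-1); d=t&(g<np.median(g[t])*.6); dd=P[d]; print(d.sum(), (dd.mean(0)-C), np.degrees(np.arctan2(*(dd.mean(0)-C)[1::-1])))
far=dd[np.argmax(np.hypot(*(dd-C)[:,:2].T))]-C; print(far)
f=m&(z>.02)&(z<.034)&(g<110); v,u=np.nonzero(f); (cu,cv),r=cv2.minEnclosingCircle(np.c_[u,v].astype(np.float32)); print('flange',onz(w,cu,cv,.028),r)
# lid angle from side
P=cloud(b); im=b["image"]; X=np.array([.982,.187,0]); O=np.array([.556,-.135,0]); r=(P-O)@X; y=(P-O)@np.array([-.187,.982,0])
k=(r>.06)&(r<.2)&(abs(y)<.105)&(P[...,2]>.12)&(P[...,2]<.26)
A=np.polyfit(P[...,2][k],r[k],1); print('lid',k.sum(),A,np.pi/2+np.arctan(A[0]))
```

```text
cap top 1099 0.07274938002777809 [ 0.54778254 -0.13608017  0.07249487] ((0.546907901763916, -0.13626191020011902), 0.022462166845798492)
(np.float64(258.8407643312102), np.float64(146.09008189262966))
[ 0.54788022 -0.13606303  0.07274938]
113 [ 0.00323421  0.00512263 -0.00268972] 57.733445336103024
[-0.01705782 -0.01548647 -0.0047526 ]
flange [ 0.54761348 -0.13600575  0.028     ] 26.215553283691406
lid 1776 [0.18196876 0.07330108] 1.7507955832799031
```

Lid angle measures 1.751. The cap is at (0.548, -0.136) with its top at 0.0727, which means about 2.85 rad of turn. I'll go down turned 0.78 rad anticlockwise and grip.

```bash
python3 -m pendant '[[[-1.67,2,-0.23,0,-0.15,0,6.5],[-1.67,5,-0.23,0,-0.3,0,6.5],[-1.67,8,-0.23,0,-0.45,0,6.5],[-1.67,11,-0.23,0,-0.6,0,6.5],[-1.67,14,-0.23,0,-0.75,0,6.5],[-1.67,17,-0.23,0,-0.78,0,6.5],[-1.67,20,-0.23,0,-0.78,0,6.5],[-1.67,22,-0.23,0,-0.78,0,6.5],[-1.67,24,-0.23,0,-0.78,0,6.5],[-1.67,25.2,-0.23,0,-0.78,0,6.5],[-1.67,25.2,-0.23,0,-0.78,0,6.5],[-1.67,25.2,-0.23,0,-0.78,0,6.5]]]' 30
python3 -m pendant '[[[0,0,0,0,0,0,4],[0,0,0,0,0,0,4],[0,0,0,0,0,0,4],[0,0,0,0,0,0,4],[0,0,0,0,0,0,4],[0,0,0,0,0,0,4]]]' 30
python3 - <<'E'
from h import *
w=cam("wrist"); save(w,"c1.png"); s=status.observe(); print(s["torque"],s["contact_force"],s["qpos"][5])
E
```

```text
time: 10.05
tool_pos: [0.5472, -0.1359, 0.0177]
tool_rot: [-1.569, 0.0, -2.173]
contact_force: [0.4, -0.3, -0.1]
opening: 0.0652
time: 10.65
tool_pos: [0.5472, -0.1362, 0.0177]
tool_rot: [-1.568, 0.0, -2.173]
contact_force: [2.3, -1.3, 4.5]
opening: 0.0423
[-0.3581229  -0.43847344 -0.0225286 ] [ 2.75843256 -2.20381704  4.70533647] 0.22249142616008002
```

View pics/c1.png

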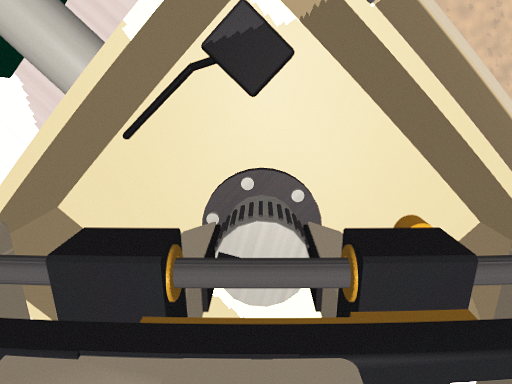

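The cap is held (opening 42.3 mm), with the index line visible at (228,257). First stroke: 1.56 rad clockwise.

```bash
python3 -m pendant '[[[0,0.01,0,0,0.13,0,4],[0,0.03,0,0,0.26,0,4],[0,0.04,0,0,0.39,0,4],[0,0.05,0,0,0.52,0,4],[0,0.06,0,0,0.65,0,4],[0,0.07,0,0,0.78,0,4],[0,0.09,0,0,0.91,0,4],[0,0.1,0,0,1.04,0,4],[0,0.11,0,0,1.17,0,4],[0,0.12,0,0,1.3,0,4],[0,0.14,0,0,1.43,0,4],[0,0.15,0,0,1.56,0,4],[0,0.15,0,0,1.56,0,4],[0,0.15,0,0,1.56,0,4]]]' 30
python3 - <<'E'
from h import *
w=cam("wrist"); save(w,"c2.png",(180,150,360,330),3); s=status.observe(); print(s["torque"],s["contact_force"],s["qpos"][5])
E
```

```text
time: 12.1
tool_pos: [0.547, -0.1351, 0.0162]
tool_rot: [-1.572, 0.001, 2.55]
contact_force: [2.4, 1.4, 6.3]
opening: 0.0422
[ 0.39662679 -0.4094127  -0.09983212] [2.28268388 2.55195917 5.05526797] 1.7826564905798803
```

View pics/c2.png

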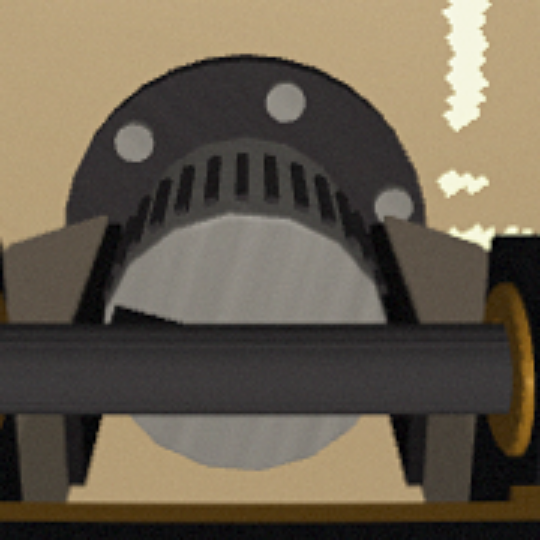

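The line sits at the same place relative to the jaws (228,255), so the cap turned 1.56 with the tool without slip, and the reaction moment is about -0.1 N m. Going back for the second grip.

```bash
python3 -m pendant '[[[0,0,0,0,0,0,6.5],[0,0,0,0,0,0,6.5],[0,0,0,0,0,0,6.5],[0,0,0,0,0,0,6.5],[0,0,0,0,-0.14,0,6.5],[0,0,0,0,-0.28,0,6.5],[0,0,0,0,-0.42,0,6.5],[0,0,0,0,-0.56,0,6.5],[0,0,0,0,-0.7,0,6.5],[0,0,0,0,-0.84,0,6.5],[0,0,0,0,-0.98,0,6.5],[0,0,0,0,-1.12,0,6.5],[0,0,0,0,-1.26,0,6.5],[0,0,0,0,-1.4,0,6.5],[0,0,0,0,-1.54,0,6.5],[0,0,0,0,-1.56,0,6.5],[0,0,0,0,-1.56,0,6.5]]]' 30
python3 -m pendant '[[[0,0,0,0,0,0,4],[0,0,0,0,0,0,4],[0,0,0,0,0,0,4],[0,0,0,0,0,0,4],[0,0,0,0,0,0,4],[0,0,0,0,0,0,4]]]' 30
python3 -m pendant '[[[0,0.01,0,0,0.13,0,4],[0,0.03,0,0,0.26,0,4],[0,0.04,0,0,0.39,0,4],[0,0.05,0,0,0.52,0,4],[0,0.06,0,0,0.65,0,4],[0,0.07,0,0,0.78,0,4],[0,0.08,0,0,0.85,0,4],[0,0.08,0,0,0.9,0,4],[0,0.08,0,0,0.9,0,4]]]' 30
python3 - <<'E'
from h import *
s=status.observe(); print(s["torque"],s["contact_force"],s["qpos"][5],s["tool_rot"])
E
```

```text
time: 13.85
tool_pos: [0.5461, -0.1357, 0.0154]
tool_rot: [-1.571, -0.0, -2.176]
contact_force: [0.6, 0.4, -0.1]
opening: 0.0647
time: 14.45
tool_pos: [0.5472, -0.1362, 0.0157]
tool_rot: [-1.569, 0.0, -2.173]
contact_force: [4.4, -3.5, -2.6]
opening: 0.0425
time: 15.35
tool_pos: [0.5462, -0.1357, 0.0153]
tool_rot: [-1.57, -0.0, -3.071]
contact_force: [0.4, -1.0, 5.1]
opening: 0.0422
[-0.17044506  0.03858493  0.82358703] [ 0.36090742 -1.04526423  5.05183647] 1.1218230727425178 [-1.57007273e+00 -5.20273207e-05 -3.07129956e+00]
```

Run:
```python
from h import *
w=cam("wrist"); save(w,"c3.png",(180,150,360,330),3); s=status.observe(); print(s["torque"])
P=cloud(w); z=P[...,2]; m=np.zeros(z.shape,bool); m[215:250,240:285]=1
print(np.median(z[m&(z>.05)&(z<.09)]))
```

```text
[-0.10310217  0.05575933  0.76483249]
0.07069941883331729
```

View pics/c3.png

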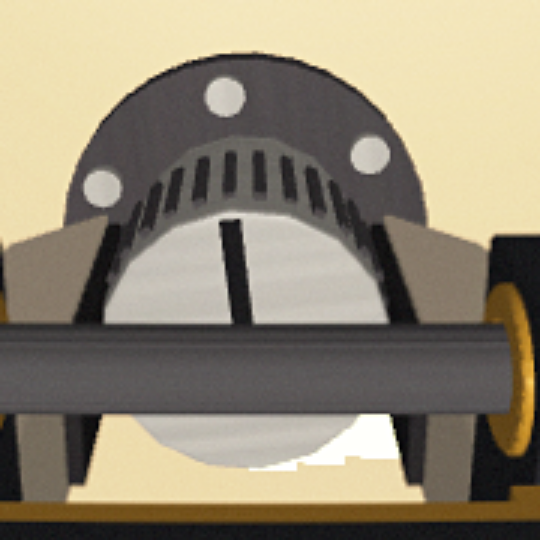

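Run:
```python
from h import *
w=cam("wrist"); C=np.array([.5472,-.1360])
def ang(u,v):
    p=onz(w,180+u/3,150+v/3,.0705); return p, 
T=np.array(status.observe()["tool_rot"])[2]
for n,pts in {"c3tip":(231,222),"c3in":(243,322),"c2tip":(116,312),"L":(103,315),"R":(387,315),"top":(245,212),"bot":(247,468)}.items():
    p=onz(w,180+pts[0]/3,150+pts[1]/3,.0705)[:2]; d=p-C; print(n,p,np.hypot(*d),np.arctan2(d[1],d[0])-T)
p1=onz(w,180+231/3,150+222/3,.0705)[:2];p2=onz(w,180+243/3,150+322/3,.0705)[:2]; d=p1-p2; print('line dir rel tool',np.arctan2(d[1],d[0])-T, 'tool yaw',T)
p1=onz(w,180+116/3,150+314/3,.0705)[:2];p2=onz(w,180+180/3,150+328/3,.0705)[:2]; d=p1-p2; print('c2 line dir',np.arctan2(d[1],d[0])-T)
```

```text
c3tip [ 0.56593534 -0.13308396] 0.01896091530732245 3.22471700803198
c3in [ 0.55058156 -0.13586014] 0.0033844468050782473 3.1116487758927707
c2tip [ 0.55083774 -0.11743754] 0.018915552363341647 4.447588288051029
L [ 0.55021756 -0.1155726 ] 0.020649074924499723 4.494447866521873
R [ 0.55313394 -0.15657394] 0.02141258155093241 1.7803155899205896
top [ 0.56756879 -0.13493759] 0.02039647943344071 3.1224235515461447
bot [ 0.526018   -0.13821034] 0.02129701699150641 0.032693150801979876
line dir rel tool 3.249193245723332 tool yaw -3.0703121569045435
c2 line dir 4.476224073787092
```

The line shows that the cap turned only 0.55 rad while the tool turned 0.90, with moment +0.8 N m and the top down 2.0 mm. So it hit its stop (total 2.1 rad) and the jaws slipped. I'll release, take a new grip at -0.72 rad and nudge clockwise to confirm the stop.

```bash
python3 -m pendant '[[[0,0,0,0,0,0,6.5],[0,0,0,0,0,0,6.5],[0,0,0,0,0,0,6.5],[0,0,0,0,0,0,6.5],[0,0,0,0,0.14,0,6.5],[0,0,0,0,0.28,0,6.5],[0,0,0,0,0.42,0,6.5],[0,0,0,0,0.56,0,6.5],[0,0,0,0,0.6,0,6.5],[0,0,0,0,0.6,0,6.5],[0,0,0,0,0.6,0,4],[0,0,0,0,0.6,0,4],[0,0,0,0,0.6,0,4],[0,0,0,0,0.6,0,4],[0,0,0,0,0.6,0,4],[0,0,0,0,0.6,0,4],[0,0,0,0,0.63,0,4],[0,0,0,0,0.66,0,4],[0,0,0,0,0.66,0,4]]]' 30
cat > line.py <<'E'
from h import *
w=cam("wrist"); s=status.observe(); print("torque",s["torque"],s["contact_force"],"yaw",s["tool_rot"][2],s["tool_pos"],s["opening"])
g=w["image"].max(-1); P=cloud(w); z=P[...,2]
# dark line pixels on the cap top, visible part between bar and rim
C=np.array([.5472,-.1360]); r=np.hypot(P[...,0]-C[0],P[...,1]-C[1])
m=np.zeros(z.shape,bool); m[218:257,205:320]=1
t=m&(abs(z-.072)<.006)&(r<.0195); th=.5*np.median(g[t]); d=t&(g<th)
v,u=np.nonzero(d); print(t.sum(),d.sum(),np.median(z[t&~d]))
p=np.array([onz(w,a,b,.0705)[:2] for a,b in zip(u,v)])
dv,x0=(lambda f:(f[:2],f[2:]))(cv2.fitLine(p.astype(np.float32),cv2.DIST_HUBER,0,.01,.01).ravel())
if dv@(p.mean(0)-C)<0: dv=-dv
print("fit dir",np.arctan2(dv[1],dv[0]),"centroid dir",np.arctan2(*(p.mean(0)-C)[::-1]))
E
python3 line.py
```

```text
time: 17.35
tool_pos: [0.5463, -0.1348, 0.0147]
tool_rot: [-1.571, -0.0, 2.552]
contact_force: [2.0, 5.5, 0.5]
opening: 0.0426
torque [ 1.04174129 -0.31810892  0.73230858] [2.37071871 5.77255848 1.07223802] yaw 2.5524906525414 [ 0.54632302 -0.13488029  0.01474038] 0.04274573195662764
2157 208 0.07086972504770814
fit dir 0.20920716 centroid dir 0.17390179899321453
```

Stop confirmed: moment rises to 0.73 within a 0.06 rad nudge and the line stays at about 0.17–0.2. I'll relax the grip to unwind, grip again and back off 1.571.

```bash
python3 -m pendant '[[[0,0,0,0,0,0,5.5],[0,0,0,0,0,0,5.5],[0,0,0,0,0,0,5.5],[-0.1,0,0,0,0.02,0,5.5],[-0.1,0,0,0,0.02,0,5.5],[-0.1,0,0,0,0.02,0,4],[-0.1,0,0,0,0.02,0,4],[-0.1,0,0,0,0.02,0,4],[-0.1,0,0,0,0.02,0,4],[-0.1,0,0,0,0.02,0,4],[-0.1,0,0,0,0.02,0,4],[-0.1,0,0,0,0.02,0,4]]]' 40
python3 line.py
```

```text
time: 18.6
tool_pos: [0.5476, -0.1357, 0.0148]
tool_rot: [-1.572, 0.0, 2.531]
contact_force: [3.0, 5.1, -0.4]
opening: 0.0421
torque [ 0.78966925 -0.46825266  0.01259636] [ 3.0343843   4.4882942  -0.13875654] yaw 2.5305374919910677 [ 0.54756126 -0.13565527  0.01479936] 0.04232206277156129
1879 172 0.0709138408147266
fit dir 0.24948637 centroid dir 0.19174292770291093
```

```bash
python3 -m pendant '[[[0,-0.01,0,0,-0.13,0,4],[0,-0.03,0,0,-0.26,0,4],[0,-0.04,0,0,-0.39,0,4],[0,-0.05,0,0,-0.52,0,4],[0,-0.06,0,0,-0.65,0,4],[0,-0.07,0,0,-0.78,0,4],[0,-0.09,0,0,-0.91,0,4],[0,-0.1,0,0,-1.04,0,4],[0,-0.11,0,0,-1.17,0,4],[0,-0.12,0,0,-1.3,0,4],[0,-0.14,0,0,-1.43,0,4],[0,-0.15,0,0,-1.52,0,4],[0,-0.15,0,0,-1.571,0,4],[0,-0.15,0,0,-1.571,0,4],[0,-0.15,0,0,-1.571,0,4]]]' 40
python3 line.py
python3 - <<'E'
from h import *
b=cam("side"); w=cam("wrist"); A=w["image"][150:330,180:360]; B=b["image"][120:300,190:340]
cv2.imwrite("pics/f.png",cv2.resize(np.hstack([A,B])[:,:,::-1],None,fx=2.4,fy=2.4))
P=cloud(b); X=np.array([.982,.187,0]); O=np.array([.556,-.135,0]); r=(P-O)@X; y=(P-O)@np.array([-.187,.982,0])
k=(r>.085)&(r<.2)&(abs(y)<.105)&(P[...,2]>.12)&(P[...,2]<.26)
A=np.polyfit(P[...,2][k],r[k],1); print('lid',k.sum(),np.pi/2+np.arctan(A[0]))
E
```

```text
time: 20.15
tool_pos: [0.5477, -0.1357, 0.0163]
tool_rot: [-1.57, 0.001, -2.182]
contact_force: [3.1, 4.9, -0.2]
opening: 0.0421
torque [ 0.72987355 -0.65744578  0.12006424] [ 3.32694382  3.89081886 -0.5815742 ] yaw -2.18156811254798 [ 0.54767109 -0.13569666  0.01631858] 0.04210787690835907
1976 174 0.07236276416281781
fit dir 1.8620737 centroid dir 1.855095530560534
lid 1755 1.7498686675167925
```

View pics/f.png

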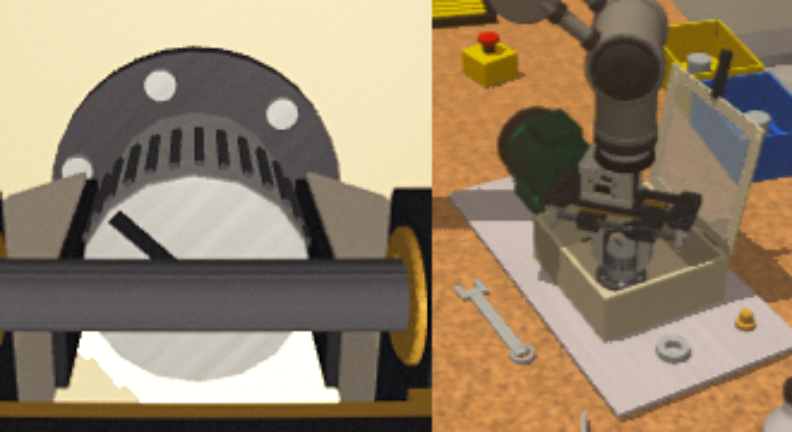

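The final view shows the jaws on the cap, its index line about a quarter turn on, the lid back on its stop, and the spanner, bearing and plug in place. Handing in.

```bash
python3 -c "
from cell import robot,status
print(robot.hand_in()); print(status.observe()['time'])"
```

```text
the job is handed in; nothing more can be done
None
the job is handed in; nothing more can be done
```

The job is handed in, at about 20 s of the 67 s allowed. The lid rests open on its stop, and the gripper still holds the cap a quarter turn back from its shoulder.

- **Lid:** it measured 1.750 rad against the 1.75 stop, and stood open in the last picture.
- **Cap screwed down:** it turned about 2.1 rad before stopping. The turning moment then rose to 0.7–0.8 N m and its top had sunk 2.0 mm. On a fresh grip, a 0.06 rad nudge raised the moment again without moving the index line, which confirmed the stop.
- **Backed off:** I released and gripped again so no twist was left, then turned the tool back 1.571 rad at a grip of 40 N. The opening at the end was 42.1 mm on the 43 mm cap.
- **Loose things:** the spanner, bearing and brass plug looked undisturbed. I made no separate check on the other loose items.

**Checks that disagreed**
- **Quarter turn:** the tool turned 1.571 rad, but the index line gave 1.61 from a line fit and about 1.66 from its centroid. The cap's rise of 1.45 mm gives 1.53. I put the spread down to image noise and did not correct for it.
- **Fingertip position:** the cameras show the fingertips about 26 mm behind the reported tool point. My first attempt on the handle closed above it and held nothing, and I corrected for this afterwards.
- **Cap height:** the bottomed cap's top read 70.7–70.9 mm against the nominal 70, within the 2 mm calibration.
- **Grip slip:** the jaws slipped about 0.35 rad on the cap when it first hit the stop, which is why I gripped it afresh.

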